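# Lock the carver's turntable with its sprung slide

### The job

Push the turntable round by its upright vane until its iron fork comes up against the stop pin. Then push the sprung slide in by its push board, past its catch, and let it go, so that it springs back against the catch pin and stays latched at mid position with its tongue in the fork. Only push, never pinch or pull, and lift nothing; the cup must ride upright in the middle of the turntable, the other things on the bench must stay where they are, and you finish with the hand clear.

Things in the scene. Friction and masses are not known exactly. Their poses are not given: they have to be found in the camera images.
- stand: Pale wooden stand, fixed on the bench: a board 130 x 450 mm, 30 mm thick, long along its y (y +205 to -245 mm), with a cross board 250 x 120 mm under the turntable. Origin on the bench, z up. In its frame the turntable axis is at (0, 70) mm; the slide lies along x = 0 at the -y end and is pushed toward +y.
- turntable (a joint): Angle (rad) of the turntable, a wooden disc 200 mm across, 24 mm thick, top 60 mm above the bench. 0 = fork against the stop pin (hard stop), facing the slide; grows counter-clockwise seen from above, to 1.3. Starts at 0.5 to 1.15 and stays where it is left; about 2 N at the vane turns it.
- fork (a point): Middle of the mouth of the turntable's iron fork: two cheeks 8 mm thick that stick out 35 mm from the rim (to 135 mm from the axis), 27 mm apart, 38 to 58 mm above the bench. The slide's tongue enters between them only if the turntable's angle is below about 0.045.
- stop_pin (a point): Top of the fixed upright iron stop pin on the stand, 10 mm thick, 75 mm above the bench, at (-26.5, -54) mm in the stand's frame, which the fork's side comes up against.
- catch_block (a point): Top middle of the fixed dark catch block beside the slide, 28 x 34 mm, 64 mm high, at (49, -125) mm in the stand's frame. Its sprung 8 mm iron catch pin points to the stand's -x at the slide, 49 mm above the bench.
- pivot (a point): Point on the turntable's axis at its top face, 60 mm above the bench; turns with the turntable.
- vane: Upright board on the turntable for pushing it, 42 mm wide (56 to 98 mm from the axis), 14 mm thick, 55 mm tall (top 115 mm above the bench). Origin mid width and thickness at its foot on the disc, 77 mm from the axis; x outward, y counter-clockwise, z up; x is 0.35 rad from the stand's x at angle 0. Push its dark +y face (7 mm from the origin) toward -y: clockwise, to the stop.
- vane_far: The other, paler half of the vane's thickness, same origin and axes; its -y face is not to be pushed or squeezed.
- slide (a joint): Travel (m) of the wooden slide: 0 = sprung out (start), 0.046 = inner end stop; pushing takes 5 to 12 N. Its wedge tooth passes the catch pin at 0.030: pushed beyond (0.036 to 0.044 is ample) and let go, it springs back and latches against the pin at 0.030. Pushed less, it returns to 0. Once latched it cannot be freed.
- tongue_tip (a point): Tip of the slide's iron tongue (14 mm wide), 46 mm above the bench; 150 mm from the turntable axis at travel 0, 120 mm when latched. Axes as the stand's.
- paddle: The slide's push board at its outer end, upright, 92 mm wide (x), 16 mm thick (y), 38 to 108 mm above the bench. Origin mid width on its outer face at its lower edge, at (0, -218) mm in the stand's frame at travel 0; axes as the stand's. Push its dark outer (-y) face toward +y. The stand's board, 30 mm high, reaches 27 mm farther out below it.
- paddle_far: The paler inner half of the push board's thickness, same origin and axes; its +y face is not to be pulled or squeezed.
- cup: Round bao cup sample of deep red mahogany, 82 mm across, 45 mm tall, standing loose in the middle of the turntable between four pegs 10 mm high. Origin under its centre.
- block: Loose teak spacer block 60 x 50 x 45 mm, bystander. Origin under its centre.
- caliper: Loose flat brass caliper, 160 mm long (x), two 55 mm jaws to +y, 10 mm high, bystander. Origin under the middle of its beam.
- awl: Loose awl with a dark horn handle, 158 mm long (x, spike to +x), 20 mm high, bystander. Origin on the bench, 30 mm from the handle's middle toward the spike.
- scoop: Loose dried gourd scoop: bowl 90 mm across, 35 mm high, with a handle reaching 133 mm to -x, up to 44 mm high, bystander. Origin under the bowl.
Mind the look-alikes: they are no part of the job. There is more than one size of the cup; the job needs the largest.

How it is judged (in metres and radians):
On the way, in this order (a step that is already met when the one before it is completed fails the run):
1. the turntable is turned until its fork is at the stop pin (value of joint turntable below 0.045 rad and value of joint slide below 0.02 m), for 0.1 s.
2. the slide is pushed in past its catch (value of joint turntable below 0.045 rad and value of joint slide above 0.0335 m), for 0.04 s.
3. the released slide has come back and is latched at mid position (value of joint turntable below 0.045 rad and value of joint slide between 0.026 and 0.0325 m), for 0.3 s.
At the end, for the whole second after the job is handed in: Turntable angle below 0.045 rad (fork at the stop pin); slide resting latched at 26 to 32.5 mm of travel, tongue in the fork; cup upright within 0.2 rad, at rest, within 15 mm of the turntable axis; block, caliper, awl and scoop within 30 mm of where they were (all of step 3 and y of tongue_tip in the frame of stand above -0.056 m and horizontal distance between cup and pivot below 0.015 m and angle between cup's own z axis and vertical below 0.2 rad and linear speed of cup below 0.03 m/s and distance of each of block, caliper, awl, scoop from where it was at the start of the episode below 0.03 m); the robot touches nothing.
It fails at once if the block, caliper, awl or scoop is pushed or lifted from its place (distance of any of block, caliper, awl, scoop from where it was at the start of the episode above 0.03 m).
It fails at once if the cup is lifted, tipped or pushed off the middle of the turntable (z of cup in the frame of pivot above 0.012 m or horizontal distance between cup and pivot above 0.015 m or angle between cup's own z axis and vertical above 0.3 rad).
It fails at once if the slide's push board is pinched or pulled at its turntable side (contact force between the fingers and paddle_far above 6 N).
It fails at once if the vane is pinched or pushed at its other face (contact force between the fingers and vane_far above 6 N).
It also fails if it takes over 54 s, if anything falls off the work surface, if the arm or the gripper's body presses on something with over 40 N, if the wrist force passes 120 N, or if a joint passes its speed limit or range.

### The arm

A 6-joint arm with a two-finger parallel gripper is mounted at the origin on the work surface. World frame = base frame: x ahead of the robot, y to its left, z up, the work surface at z = 0. Lengths are in mm, angles in rad, forces in N, time in s.
With the tool pointing down it reaches from about 350 to 775 mm from the base axis. Payload 7.3 kg.
Tool frame: the origin (TCP) lies between the finger pads; the fingertips stand 17 mm ahead of it and the grasp point (between the pads) lies 2 mm behind it; z points along the fingers, y is the direction in which the jaws open and shut (so a half turn about z gives the same grasp; the last joint's range is limited). The gripper opens to 92 mm and grips with 3 to 60 N. Pads are 19 mm wide; open, the fingers measure 130 mm over their backs; the gripper's body (75 mm by 190 mm) begins 47 mm behind the grasp point.
Start: joints at [-1.366, 0.342, 1.524, -0, 1.275, -0.146], TCP at [180.438, -493.037, 243.741] pointing down, gripper open.
Joint ranges: [-2.53, 2.53], [-0.77, 2.02], [0.04, 2.7], [-1, 4.14], [0.28, 2.66], [-3.11, 3.11]. Speed limits (rad/s): [2.57, 2.57, 3.14, 3.14, 3.14, 3.14].

### API

Orientations are given as [roll, pitch, yaw] about the fixed x, y, z axes, in that order (R = Rz(yaw) Ry(pitch) Rx(roll)).
In Python, from plant import get_obs, capture, get_calibration, close_job gives the robot as it stands.
- The arm moves only by the tool carry_out, never from a script. Its argument "moves" is one flat list of numbers, 7 for each row, row after row: the shift along the tool's x, y, z normalised to -1 to 1, where 1 is 40 cm, then the turn, a rotation vector about the tool's x, y, z normalised to -1 to 1, where 1 is 30 degrees, then the opening, from 0 (shut) to 1 (fully open). A call has exactly 8 rows; each row is the pose to reach, as a shift and turn from the pose measured when the call began, along the tool's axes at that moment; what a row does not reach only later rows make up. A row lasts 1/10 s, in which the tool goes at most 50 mm and 8.59 degrees, less where a joint would pass 70% of its speed; a pose out of reach is approached as far as the arm can. A call with a number of a shift or a turn outside -1 to 1 is refused whole. A call with a gripper value outside its range is refused whole. The fingers move at their own pace and stop on an object; the grip force is fixed at half the most. Time passes only in rows, so rows that repeat a pose let the fingers close, or fill a call up. It gives the time, the measured TCP pose, the force and the opening at its end, in the units of the state.
- get_obs(): the state, without advancing time (a new reading comes with each control period).
- capture(name): name is "scene" or "top" or "wrist"; returns the picture (400x640x3 uint8, red, green, blue); there is no depth.
- get_calibration(name): a dict with "vfov" (degrees; the focal length in pixels is half the picture's height over the tangent of half this angle, whatever the lens; pixels are square), "cx", "cy" (the principal point, pixels), "dist" ([k1, k2, p1, p2, k3] as OpenCV has them; the pictures are not rectified), "cam_to_world" (4x4, takes a point from camera to world coordinates). Camera axes: x right, y up, looking along -z (the intrinsics and any distortion apply to the point x, -y, -z); pixel columns grow to the right and rows downward; lengths in mm; the calibration is good to about 2 mm. A picture is of the moment at which its call begins: read the wrist's pose just before it. get_calibration takes no time and is no camera call; for the wrist camera it gives the pose at the moment of the call.
- close_job(): hands the job in, once; it reports no verdict.
The state is a dict: "time": time; "joint_positions": joint angles; "dq": joint speeds; "tau": joint torques, N m; "tool_pos": TCP position; "tcp_rot": TCP orientation; "contact_force": force on the tool from outside, world axes, zero at the start; "moment": the same for the moment, N m; "grip_width": finger opening in mm.
Only numpy, scipy, OpenCV 4.12 (cv2) and the standard library are available. Lean on these libraries where they do the work, as an engineer would, in place of code of your own. Each camera call takes 0.05 s, during which the arm holds its last target.

## Working session

There is one attempt and no reset: what is moved stays moved. The work goes in short steps, Python scripts to look and compute and a tool call to move; the robot and the scene stay as the last step left them, time stands still between calls to the robot, and variables do not carry over. Pictures are saved under pics/ and viewed, and the job is handed in when it is done.

Besides the shell and the picture viewer there is one more tool, called after "Request:" by a JSON object that holds its "op" and its "data", one argument or row to a line. carry_out: Moves the arm, as the interface text tells. Scaled input: -1 to 1 covers 40 cm each way for a shift and 30 degrees each way for a turn. Its arguments: {"type":"object","properties":{"moves":{"type":"array","items":{"type":"number"}}},"required":["moves"]}

```bash
mkdir -p pics; ls; python3 - <<'E'
from plant import *
import cv2
print(get_obs())
for n in ["scene","top","wrist"]:
    c=get_calibration(n);print(n,c)
    cv2.imwrite(f"pics/{n}0.png",cv2.cvtColor(capture(n),cv2.COLOR_RGB2BGR))
E
```

```text
pics
{'time': 0.0, 'joint_positions': array([-1.36603599e+00,  3.42717863e-01,  1.52497595e+00, -1.92269267e-05,
        1.27538549e+00, -1.45973220e-01]), 'dq': array([-0.00034127,  0.00052402,  0.0012002 , -0.00092421, -0.001832  ,
        0.00021547]), 'tau': array([ 1.96062079e-03, -4.31241846e+01, -2.44218868e+01,  7.18629034e-02,
        5.58485300e-02, -1.37355751e-04]), 'tool_pos': array([ 180.33793133, -492.67165817,  243.06178982]), 'tcp_rot': array([-3.14011913e+00, -1.98051948e-04,  3.50739021e-01]), 'contact_force': array([-0.64257601,  0.05555292, -0.60700525]), 'moment': array([0.00894776, 0.00220771, 0.01353414]), 'grip_width': 91.76930801052207}
scene {'vfov': 44.86366638026174, 'cx': 309.77221580801194, 'cy': 202.59670762433984, 'dist': array([-0.14225764,  0.        ,  0.        ,  0.        ,  0.        ]), 'cam_to_world': array([[-8.34041331e-01, -3.43070315e-01,  4.32062284e-01,
         9.81692541e+02],
       [ 5.51695642e-01, -5.22383689e-01,  6.50190126e-01,
         6.78683467e+02],
       [ 2.64135774e-03,  7.80652317e-01,  6.24959985e-01,
         6.97608
[... 443 characters left out ...]
01],
       [ 4.27029399e-02,  9.07245903e-02,  9.94960053e-01,
         9.01230038e+02],
       [ 0.00000000e+00,  0.00000000e+00,  0.00000000e+00,
         1.00000000e+00]])}
wrist {'vfov': 60.02908971681224, 'cx': 320.4311118779608, 'cy': 199.2944545668076, 'dist': array([-0.01568753,  0.        ,  0.        ,  0.        ,  0.        ]), 'cam_to_world': array([[ 3.42619363e-01,  8.96778738e-01,  2.79999762e-01,
         2.56180529e+02],
       [-9.39472614e-01,  3.27613716e-01,  1.00301847e-01,
        -4.65986498e+02],
       [-1.78319835e-03, -2.97417463e-01,  9.54745868e-01,
         3.84918297e+02],
       [ 0.00000000e+00,  0.00000000e+00,  0.00000000e+00,
         1.00000000e+00]])}
```

View pics/scene0.png

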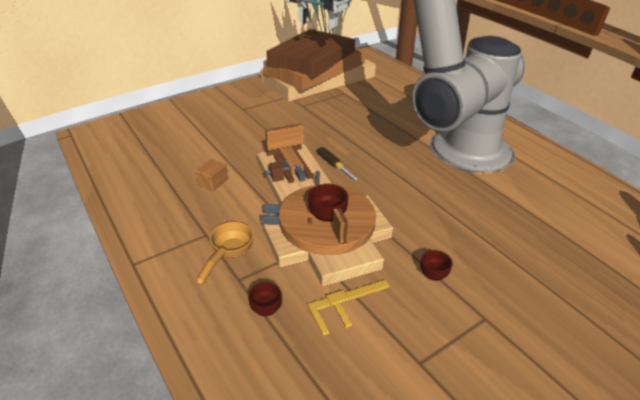

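View pics/top0.png

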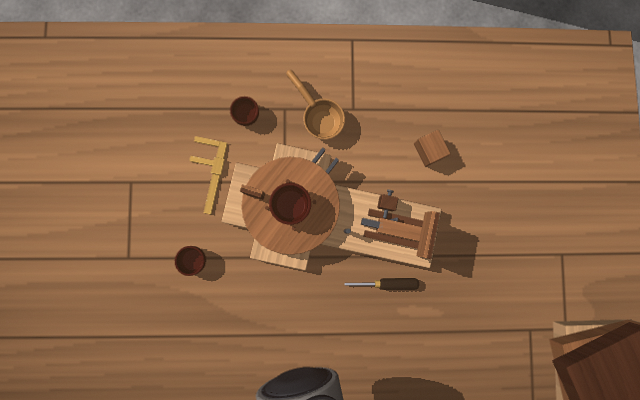

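View pics/wrist0.png

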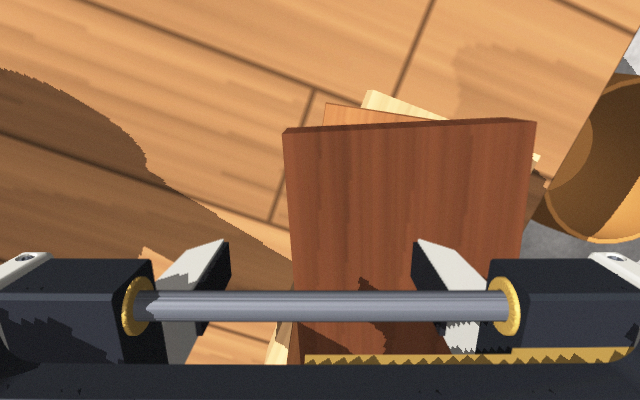

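The scene and top pictures show the stand centred near top px (330,205). The turntable disc is at (290,205) with the cup on it, the vane at (252,191), the fork at (325,160) and the paddle at (430,235). I'll enlarge both to get keypoints.

```bash
python3 - <<'E'
import cv2
a=cv2.imread("pics/top0.png")[130:290,185:455]
cv2.imwrite("pics/topz.png",cv2.resize(a,None,fx=2.95,fy=2.95,interpolation=cv2.INTER_CUBIC))
a=cv2.imread("pics/scene0.png")[115:290,235:405]
cv2.imwrite("pics/scenez.png",cv2.resize(a,None,fx=3.4,fy=3.4,interpolation=cv2.INTER_CUBIC))
E
```

```text
(no output)
```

View pics/topz.png

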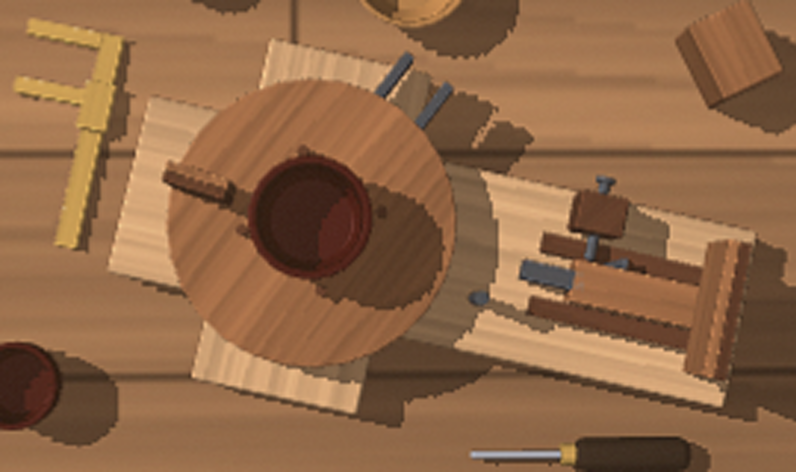

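View pics/scenez.png

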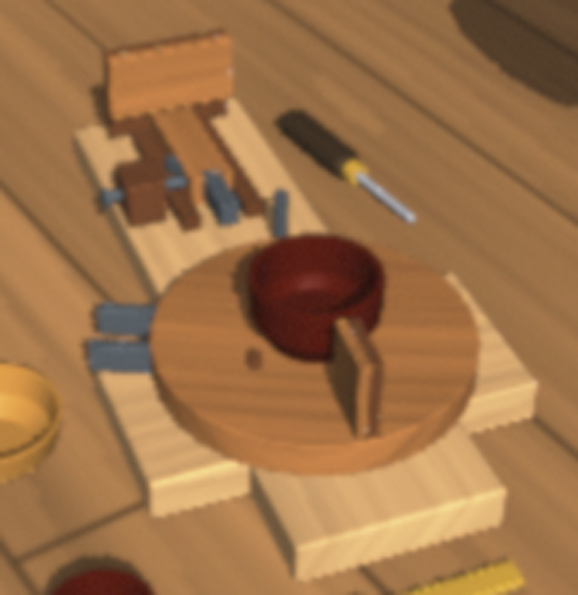

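```bash
cat > h.py <<'E'
import numpy as np, cv2
from plant import *
def proj(name,P,c=None):
    c=c or get_calibration(name)
    f=200/np.tan(np.radians(c["vfov"]/2)); K=np.array([[f,0,c["cx"]],[0,f,c["cy"]],[0,0,1.]])
    T=np.linalg.inv(np.array(c["cam_to_world"])); Q=np.atleast_2d(P)@T[:3,:3].T+T[:3,3]
    Q=Q*[1,-1,-1]
    return cv2.projectPoints(Q,np.zeros(3),np.zeros(3),K,np.array(c["dist"]))[0][:,0]
def rz(a): c,s=np.cos(a),np.sin(a); return np.array([[c,-s,0],[s,c,0],[0,0,1]])
def st(p,P): return np.atleast_2d(P)@rz(p[2]).T+[p[0],p[1],0]
def vane(p,th,P): # vane-frame (x from axis,y,z abs) to world
    return st(p,np.atleast_2d(P)@rz(.35+th).T+[0,70,0])
E
cat > fit.py <<'E'
from h import *
from scipy.optimize import least_squares
tz=lambda u,v:(u/2.95+185-.33,v/2.95+130-.33); sz=lambda u,v:(u/3.4+235-.35,v/3.4+115-.35)
S=[("top",(65,205,30),tz(150,97)),("top",(-65,205,30),tz(108,268)),("top",(65,-245,30),tz(755,232)),("top",(-65,-245,30),tz(722,405)),
("top",(125,130,30),tz(272,40)),("top",(-125,130,30),tz(192,377)),("top",(-125,10,30),tz(357,413)),("top",(-26.5,-54,75),tz(478,297)),("top",(49,-125,64),tz(600,212)),
("top",(46,-218,108),tz(750,242)),("top",(-46,-218,108),tz(720,380)),
("scene",(65,205,30),sz(297,543)),("scene",(-65,205,30),sz(503,490)),("scene",(65,-245,30),sz(78,130)),("scene",(-125,130,30),sz(537,383)),("scene",(125,130,30),sz(150,480)),("scene",(-26.5,-54,75),sz(281,193)),("scene",(49,-125,64),sz(140,168)),
("scene",(46,-202,108),sz(107,54)),("scene",(-46,-202,108),sz(231,35))]
V=[("top",(98,0,115),tz(166,172)),("top",(56,0,115),tz(232,187)),("scene",(98,0,115),sz(372,362)),("scene",(56,0,115),sz(345,322)),
("top",(135,17.5,58),tz(409,58)),("top",(135,-17.5,58),tz(450,88))]
C={n:get_calibration(n) for n in("top","scene")}
F=np.pi*1.5-.35 # fork direction: stand -y at angle 0
def res(q):
    r=[]
    for n,P,u in S: r.append(proj(n,st(q,P),C[n])[0]-u)
    for i,(n,P,u) in enumerate(V):
        W=vane(q,q[3]+(F if i>=4 else 0),P); r.append(proj(n,W,C[n])[0]-u)
    return np.array(r)
s=least_squares(lambda q:res(q).ravel(),[450,100,-.24,1.1],loss="soft_l1",x_scale=[10,10,.1,.1])
print(s.x); print(np.round(res(s.x),1))
E
python3 fit.py
```

```text
[ 5.13387365e+02 -6.09093625e+00 -2.24503875e-01  1.13438909e+00]
[[-0.2 -1.2]
 [-0.7  1.1]
 [ 1.4 -0.3]
 [ 1.   1.3]
 [-0.3 -1.3]
 [-0.6  0.5]
 [ 0.1  0.8]
 [ 1.6  0.2]
 [ 1.3  0.3]
 [ 1.3  0.5]
 [ 2.5  0.5]
 [-0.2  2. ]
 [ 1.6 -0. ]
 [-1.4 -0.1]
 [ 0.6  0.1]
 [-0.1  1.6]
 [ 0.   0. ]
 [-0.   1.3]
 [ 0.5  2.3]
 [ 0.3  1.1]
 [-0.5 -1.1]
 [-1.7  0.5]
 [-0.2  1.4]
 [ 0.6 -0.9]
 [ 0.9 -1.6]
 [ 0.4 -1.5]]
```

The fit agrees in both views to about 1–2 px. The stand is at (513,-6) with yaw -0.2245, and the turntable is at about 1.13 rad. Next I'll write a helper that turns a target into move units.

```bash
cat >> h.py <<'E'
from scipy.spatial.transform import Rotation as R
p=np.array([513.4,-6.1,-.2245])
def unit(pos,yang):  # yang = world angle of tool y (deg), pointing down
    o=get_obs(); R0=R.from_euler("xyz",o["tcp_rot"])
    d=R0.inv().apply(np.array(pos)-o["tool_pos"])/400
    R1=R.from_euler("xyz",[np.pi,0,np.radians(yang+90)])
    w=(R0.inv()*R1).as_rotvec()/np.radians(30)
    print(np.round(pos,0),yang,"->",np.round(d,3),np.round(w,3)); return d,w
def vp(th,r,off,z): # point beyond the +y face by off (mm), radius r
    return vane(p,th,(r,7+off,z))[0]
def ya(th): return np.degrees(.35+th+p[2])-90
E
python3 - <<'E'
from h import *
unit((350,-175,290),-45)
for t in(1.13,0.5,0):print(vp(t,80,45,95),vp(t,80,20,95),ya(t))
E
```

```text
[ 350 -175  290] -45 -> [ 0.671 -0.6   -0.116] [-0.002 -0.001 -0.83 ]
[504.35454636 154.32485672  95.        ] [528.12215961 146.57240162  95.        ] -18.06514882132514
[563.39082374 151.13846661  95.        ] [578.02839077 130.87170487  95.        ] -54.161489914567014
[601.84525961 123.74808372  95.        ] [604.97453002  98.94470357  95.        ] -82.80937967110818
```

Request:
{"op": "carry_out", "data": {
  "moves": [0.3,-0.2,-0.116,0,0,-0.2,0,0.67,-0.6,-0.116,0,0,-0.83,0,0.67,-0.6,-0.116,0,0,-0.83,0,0.67,-0.6,-0.116,0,0,-0.83,0,0.67,-0.6,-0.116,0,0,-0.83,0,0.67,-0.6,-0.116,0,0,-0.83,0,0.67,-0.6,-0.116,0,0,-0.83,0,0.67,-0.6,-0.116,0,0,-0.83,0]
}}

```text
time: 0.95
tool_pos: [350.7, -171.7, 290.5]
tcp_rot: [-3.141, -0.002, 0.789]
contact_force: [0.1, -1.0, -0.5]
grip_width: 32.4
```

```bash
python3 - <<'E'
from h import *
unit((498,157,200),-18)
E
```

```text
[498 157 200] -18 -> [ 0.842 -0.317  0.228] [-0.    -0.004 -0.892]
```

Request:
{"op": "carry_out", "data": {
  "moves": [0.84,-0.317,0.23,0,0,-0.89,0,0.84,-0.317,0.23,0,0,-0.89,0,0.84,-0.317,0.23,0,0,-0.89,0,0.84,-0.317,0.23,0,0,-0.89,0,0.84,-0.317,0.23,0,0,-0.89,0,0.84,-0.317,0.23,0,0,-0.89,0,0.84,-0.317,0.23,0,0,-0.89,0,0.84,-0.317,0.23,0,0,-0.89,0]
}}

```text
time: 1.75
tool_pos: [497.6, 159.7, 197.7]
tcp_rot: [-3.14, -0.002, 1.258]
contact_force: [0.7, -0.9, 0.8]
grip_width: 0.3
```

```bash
python3 - <<'E'
from h import *
print(get_obs()["joint_positions"])
unit((498,157,100),-18)
for n in("wrist",):
    c=get_calibration(n); im=cv2.cvtColor(capture(n),cv2.COLOR_RGB2BGR)
    for P in list(vane(p,1.134,[(98,7,115),(56,7,115),(98,-7,115),(56,-7,115),(98,7,60),(56,7,60)])):
        u=proj(n,P,c)[0]; print(P,u); cv2.circle(im,(int(u[0]),int(u[1])),3,(0,255,0),-1)
    cv2.imwrite("pics/wrist1.png",im)
E
```

```text
[0.16242983 0.37958709 1.60227941 0.00251505 1.15988567 0.47427933]
[498 157 100] -18 -> [-0.007  0.003  0.244] [-0.002 -0.004  0.002]
[552.33647011 157.57729488 115.        ] [398.50581923 192.70265862]
[539.47216766 117.59592769 115.        ] [394.70677123 249.44223927]
[565.6635925  153.28919407 115.        ] [419.20133076 192.66316256]
[552.79929006 113.30782687 115.        ] [414.35791055 249.38756245]
[552.33647011 157.57729488  60.        ] [384.29250596 174.27739935]
[539.47216766 117.59592769  60.        ] [381.77115474 221.81693596]
```

View pics/wrist1.png

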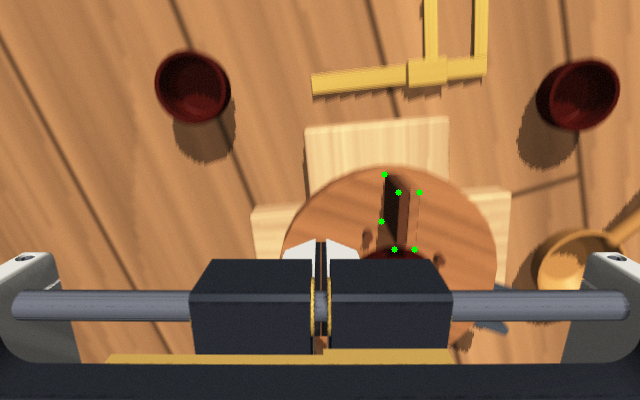

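```bash
python3 - <<'E'
import cv2
a=cv2.imread("pics/wrist1.png")[150:290,270:510]
cv2.imwrite("pics/w1z.png",cv2.resize(a,None,fx=3.3,fy=3.3,interpolation=cv2.INTER_CUBIC))
E
```

```text
(no output)
```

View pics/w1z.png

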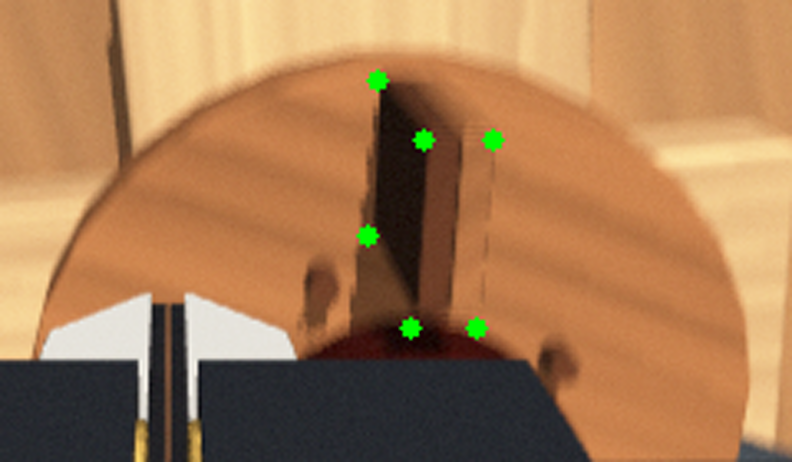

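The overlay matches the vane well: its top edges fall at wrist px (398,192) to (414,249), and the closed fingers stand clear to its left. Lowering now.

Request:
{"op": "carry_out", "data": {
  "moves": [-0.007,0.003,0.08,0,0,0,0,-0.007,0.003,0.16,0,0,0,0,-0.007,0.003,0.2,0,0,0,0,-0.007,0.003,0.23,0,0,0,0,-0.007,0.003,0.25,0,0,0,0,-0.007,0.003,0.25,0,0,0,0,-0.007,0.003,0.25,0,0,0,0,-0.007,0.003,0.25,0,0,0,0]
}}

```text
time: 2.6
tool_pos: [499.0, 158.5, 98.0]
tcp_rot: [-3.142, -0.004, 1.259]
contact_force: [-0.9, 0.4, 0.1]
grip_width: 0.4
```

```bash
python3 - <<'E'
from h import *
for t,o in((1.13,22),(1.13,17),(1.03,18),(.95,18),(.87,18),(.79,18),(.71,18),(.63,18)):unit(vp(t,82,o,97),ya(t))
E
```

```text
[527. 149.  97.] -18.06514882132514 -> [-0.001  0.074  0.002] [-0.    -0.007  0.006]
[532. 148.  97.] -18.06514882132514 -> [-0.001  0.086  0.002] [-0.    -0.007  0.006]
[539. 147.  97.] -23.794726772633382 -> [0.004 0.104 0.002] [-0.    -0.007  0.197]
[546. 146.  97.] -28.378389133679967 -> [0.007 0.121 0.002] [-0.001 -0.007  0.35 ]
[553. 145.  97.] -32.96205149472655 -> [0.008 0.138 0.002] [-0.001 -0.007  0.502]
[559. 142.  97.] -37.54571385577313 -> [0.008 0.155 0.002] [-0.001 -0.007  0.655]
[565. 140.  97.] -42.129376216819715 -> [0.006 0.173 0.002] [-0.002 -0.007  0.808]
[572. 137.  97.] -46.71303857786631 -> [0.004 0.189 0.002] [-0.002 -0.007  0.961]
```

Request:
{"op": "carry_out", "data": {
  "moves": [0,0.04,0.002,0,0,0,0,0,0.074,0.002,0,0,0,0,0,0.086,0.002,0,0,0,0,0.004,0.104,0.002,0,0,0.2,0,0.007,0.121,0.002,0,0,0.35,0,0.008,0.138,0.002,0,0,0.5,0,0.008,0.155,0.002,0,0,0.655,0,0.006,0.173,0.002,0,0,0.81,0]
}}

```text
time: 3.4
tool_pos: [565.4, 140.0, 97.6]
tcp_rot: [-3.14, -0.004, 0.831]
contact_force: [-0.4, 2.6, 0.8]
grip_width: 0.7
```

```bash
python3 - <<'E'
from h import *
for t,o in((.63,18),(.54,18),(.45,18),(.36,18),(.27,18),(.20,18),(.14,18),(.09,18)):unit(vp(t,82,o,97),ya(t))
n="top";im=cv2.cvtColor(capture(n),cv2.COLOR_RGB2BGR)[130:290,185:455]
cv2.imwrite("pics/top2.png",cv2.resize(im,None,fx=2.95,fy=2.95))
E
```

```text
[572. 137.  97.] -46.71303857786631 -> [0.004 0.017 0.002] [-0.004 -0.007  0.145]
[578. 132.  97.] -51.86965873404372 -> [0.007 0.036 0.002] [-0.004 -0.007  0.317]
[584. 128.  97.] -57.02627889022112 -> [0.009 0.055 0.002] [-0.005 -0.007  0.489]
[590. 123.  97.] -62.18289904639853 -> [0.009 0.075 0.001] [-0.005 -0.007  0.661]
[595. 117.  97.] -67.33951920257594 -> [0.007 0.094 0.001] [-0.005 -0.006  0.832]
[599. 112.  97.] -71.3502237684917 -> [0.004 0.109 0.001] [-0.006 -0.006  0.966]
[602. 108.  97.] -74.78797053927664 -> [0.001 0.121 0.001] [-0.006 -0.006  1.081]
[604. 104.  97.] -77.65275951493076 -> [-0.002  0.131  0.001] [-0.006 -0.006  1.176]
```

View pics/top2.png

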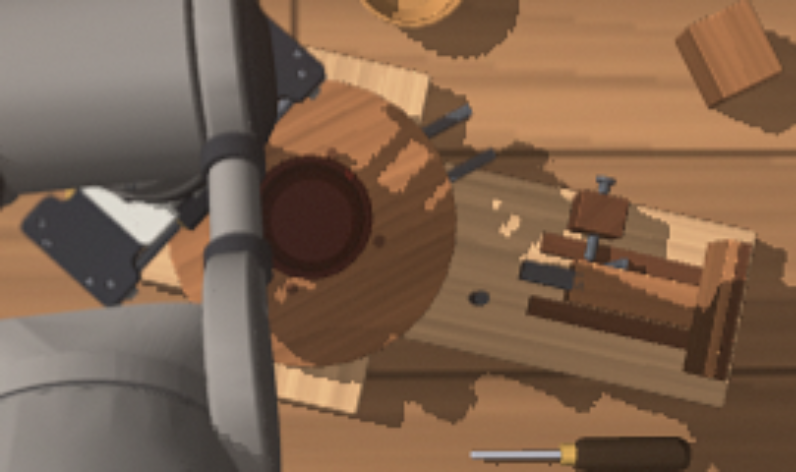

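The fork has turned to zoomed px (450–490, 115–165), the force is 2.6 N and the cup is still centred. I'll keep pushing.

Request:
{"op": "carry_out", "data": {
  "moves": [0.004,0.017,0.002,0,0,0.145,0,0.007,0.036,0.002,0,0,0.317,0,0.009,0.055,0.002,0,0,0.49,0,0.009,0.075,0.001,0,0,0.66,0,0.007,0.094,0.001,0,0,0.83,0,0.004,0.109,0.001,0,0,0.965,0,0.001,0.121,0.001,0,0,1,0,0.001,0.121,0.001,0,0,1,0]
}}

```text
time: 4.25
tool_pos: [602.6, 106.5, 97.5]
tcp_rot: [-3.139, -0.004, 0.305]
contact_force: [0.3, -0.1, 0.3]
grip_width: 0.5
```

```bash
python3 - <<'E'
from h import *
for t,o in((.1,18),(.05,18),(.02,18),(0,18),(0,17),(0,16),(0,15),(0,14),(0,10)):unit(vp(t,82,o,97),ya(t))
E
```

```text
[603. 105.  97.] -77.07980171979995 -> [0.    0.004 0.001] [-0.005 -0.007  0.152]
[605. 101.  97.] -79.94459069545405 -> [0.003 0.015 0.001] [-0.005 -0.007  0.247]
[606.  99.  97.] -81.66346408084652 -> [0.004 0.021 0.001] [-0.005 -0.007  0.304]
[607.  97.  97.] -82.80937967110818 -> [0.004 0.025 0.001] [-0.005 -0.007  0.343]
[607.  96.  97.] -82.80937967110818 -> [0.004 0.028 0.001] [-0.005 -0.007  0.343]
[607.  95.  97.] -82.80937967110818 -> [0.003 0.03  0.001] [-0.005 -0.007  0.343]
[608.  94.  97.] -82.80937967110818 -> [0.003 0.033 0.001] [-0.005 -0.007  0.343]
[608.  93.  97.] -82.80937967110818 -> [0.002 0.035 0.001] [-0.005 -0.007  0.343]
[608.  89.  97.] -82.80937967110818 -> [0.    0.045 0.001] [-0.005 -0.007  0.343]
```

Request:
{"op": "carry_out", "data": {
  "moves": [0,0.004,0.001,0,0,0.15,0,0.003,0.01,0.001,0,0,0.25,0,0.003,0.015,0.001,0,0,0.3,0,0.004,0.018,0.001,0,0,0.34,0,0.004,0.021,0.001,0,0,0.34,0,0.004,0.024,0.001,0,0,0.34,0,0.004,0.026,0.001,0,0,0.34,0,0.004,0.026,0.001,0,0,0.34,0]
}}

```text
time: 5.05
tool_pos: [606.9, 98.2, 97.3]
tcp_rot: [-3.137, -0.003, 0.128]
contact_force: [-1.5, 5.3, 2.9]
grip_width: 0.5
```

```bash
python3 - <<'E'
from h import *
for o in (18,16,14,12,10):unit(vp(0,82,o,97),ya(0))
n="top";im=cv2.cvtColor(capture(n),cv2.COLOR_RGB2BGR)[130:290,185:455]
cv2.imwrite("pics/top3.png",cv2.resize(im,None,fx=2.95,fy=2.95))
E
```

```text
[607.  97.  97.] -82.80937967110818 -> [0.    0.003 0.001] [-0.01  -0.006  0.004]
[607.  95.  97.] -82.80937967110818 -> [0.    0.008 0.001] [-0.01  -0.006  0.004]
[608.  93.  97.] -82.80937967110818 -> [0.    0.013 0.001] [-0.01  -0.006  0.004]
[608.  91.  97.] -82.80937967110818 -> [0.    0.018 0.001] [-0.01  -0.006  0.004]
[608.  89.  97.] -82.80937967110818 -> [0.    0.023 0.001] [-0.01  -0.006  0.004]
```

View pics/top3.png

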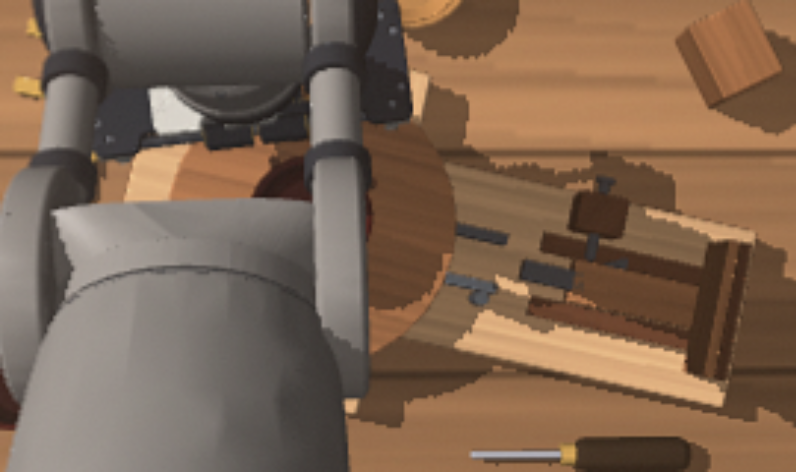

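The fork is at zoomed px (480,235)–(475,285), next to the stop pin (480,295). I'll press a little more to seat it.

Request:
{"op": "carry_out", "data": {
  "moves": [0,0.003,0,0,0,0,0,0,0.005,0,0,0,0,0,0,0.006,0,0,0,0,0,0,0.007,0,0,0,0,0,0,0.008,0,0,0,0,0,0,0.008,0,0,0,0,0,0,0.008,0,0,0,0,0,0,0.008,0,0,0,0,0]
}}

```text
time: 5.9
tool_pos: [606.8, 98.2, 97.4]
tcp_rot: [-3.132, -0.004, 0.129]
contact_force: [-1.3, 14.4, 1.0]
grip_width: 0.7
```

It hit the hard stop: 14 N with no movement. Backing off and lifting.

Request:
{"op": "carry_out", "data": {
  "moves": [0,-0.03,0,0,0,0,0,0,-0.06,0,0,0,0,0,0,-0.09,-0.03,0,0,0,0,0,-0.09,-0.12,0,0,0,0,0,-0.09,-0.22,0,0,0,0,0,-0.09,-0.3,0,0,0,0,0,-0.09,-0.3,0,0,0,0,0,-0.09,-0.3,0,0,0,0]
}}

```text
time: 6.7
tool_pos: [602.1, 133.1, 219.1]
tcp_rot: [-3.133, -0.006, 0.13]
contact_force: [-1.0, -0.4, -1.2]
grip_width: 0.3
```

```bash
python3 - <<'E'
from h import *
unit(st(p,(0,-150,210))[0],-102.9);unit(st(p,(0,-285,210))[0],-102.9)
E
```

```text
[ 480. -152.  210.] -102.9 -> [-0.395  0.668  0.015] [-0.019 -0.008  0.678]
[ 450. -284.  210.] -102.9 -> [-0.512  0.985  0.011] [-0.019 -0.008  0.678]
```

Request:
{"op": "carry_out", "data": {
  "moves": [-0.512,0.985,0,0,0,0.68,0,-0.512,0.985,0,0,0,0.68,0,-0.512,0.985,0,0,0,0.68,0,-0.512,0.985,0,0,0,0.68,0,-0.512,0.985,0,0,0,0.68,0,-0.512,0.985,0,0,0,0.68,0,-0.512,0.985,0,0,0,0.68,0,-0.512,0.985,0,0,0,0.68,0]
}}

```text
time: 7.5
tool_pos: [463.3, -244.2, 213.6]
tcp_rot: [-3.13, 0.0, -0.226]
contact_force: [1.1, -0.1, -0.1]
grip_width: 0.6
```

```bash
python3 - <<'E'
from h import *
unit(st(p,(0,-280,200))[0],-102.9)
unit(st(p,(0,-280,80))[0],-102.9)
n="top";im0=cv2.cvtColor(capture(n),cv2.COLOR_RGB2BGR);im=im0[130:290,185:455]
cv2.imwrite("pics/top4.png",cv2.resize(im,None,fx=2.95,fy=2.95))
n="wrist";c=get_calibration(n);im=cv2.cvtColor(capture(n),cv2.COLOR_RGB2BGR)
for P in st(p,[(46,-218,108),(-46,-218,108),(46,-202,108),(-46,-202,108),(65,-245,30),(-65,-245,30)]):
    u=proj(n,P,c)[0]; cv2.circle(im,(int(u[0]),int(u[1])),3,(0,255,0),-1)
cv2.imwrite("pics/wrist4.png",im)
E
```

```text
[ 451. -279.  200.] -102.9 -> [-0.01   0.092  0.033] [-0.021  0.    -0.002]
[ 451. -279.   80.] -102.9 -> [-0.01   0.095  0.333] [-0.021  0.    -0.002]
```

View pics/top4.png

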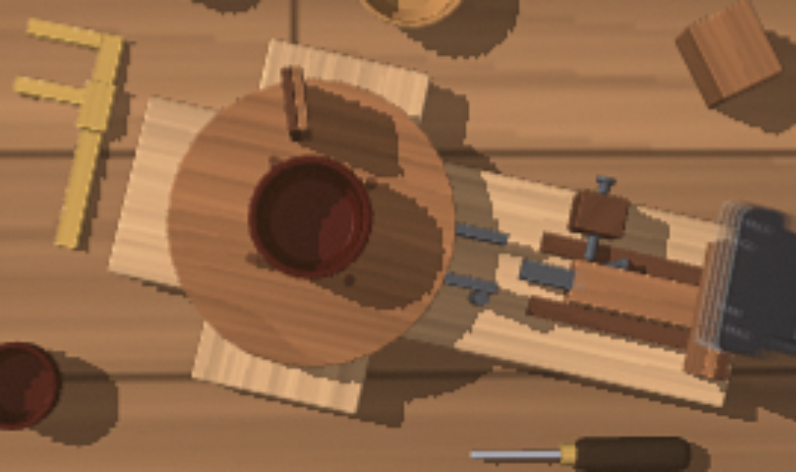

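View pics/wrist4.png

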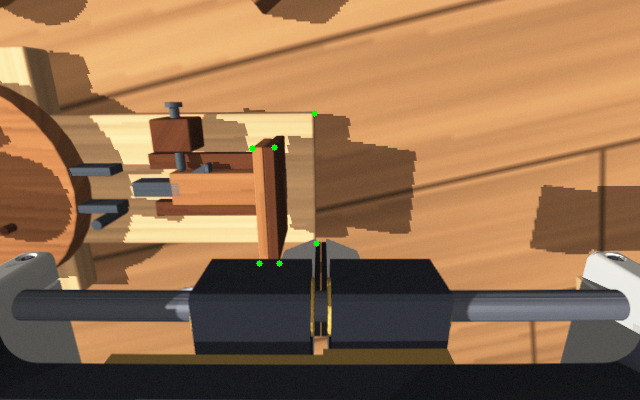

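The fork now straddles the slide line beside the stop pin, and the cup is centred. The paddle overlay matches at wrist px (275,148)–(280,263). Moving behind the paddle and lowering.

Request:
{"op": "carry_out", "data": {
  "moves": [-0.01,0.06,0,-0.02,0,0,0,-0.01,0.095,0.03,-0.02,0,0,0,-0.01,0.095,0.1,-0.02,0,0,0,-0.01,0.095,0.19,-0.02,0,0,0,-0.01,0.095,0.27,-0.02,0,0,0,-0.01,0.095,0.335,-0.02,0,0,0,-0.01,0.095,0.335,-0.02,0,0,0,-0.01,0.095,0.335,-0.02,0,0,0]
}}

```text
time: 8.4
tool_pos: [450.0, -281.8, 78.5]
tcp_rot: [3.141, 0.002, -0.232]
contact_force: [-0.9, -0.1, 0.1]
grip_width: 0.5
```

```bash
python3 - <<'E'
from h import *
for y in(-260,-240,-237,-217,-197):unit(st(p,(0,y,80))[0],-102.9)
E
```

```text
[ 456. -260.   80.] -102.9 -> [ 0.001 -0.057 -0.004] [ 0.     0.004 -0.013]
[ 460. -240.   80.] -102.9 -> [ 0.    -0.107 -0.004] [ 0.     0.004 -0.013]
[ 461. -237.   80.] -102.9 -> [ 0.    -0.115 -0.004] [ 0.     0.004 -0.013]
[ 465. -218.   80.] -102.9 -> [-0.    -0.165 -0.004] [ 0.     0.004 -0.013]
[ 470. -198.   80.] -102.9 -> [-0.001 -0.215 -0.004] [ 0.     0.004 -0.013]
```

Request:
{"op": "carry_out", "data": {
  "moves": [0,-0.05,-0.004,0,0,-0.013,0,0,-0.09,-0.004,0,0,-0.013,0,0,-0.11,-0.004,0,0,-0.013,0,0,-0.12,-0.004,0,0,-0.013,0,0,-0.13,-0.004,0,0,-0.013,0,0,-0.14,-0.004,0,0,-0.013,0,0,-0.15,-0.004,0,0,-0.013,0,0,-0.15,-0.004,0,0,-0.013,0]
}}

```text
time: 9.2
tool_pos: [463.9, -224.7, 81.1]
tcp_rot: [3.139, 0.0, -0.225]
contact_force: [-3.9, -4.9, 3.2]
grip_width: 0.6
```

```bash
python3 - <<'E'
from h import *
o=get_obs(); q=(o["tool_pos"]-[p[0],p[1],0])@rz(p[2]); print("stand frame",q)
for y in(-217,-207,-197):unit(st(p,(0,y,80))[0],-102.9)
n="wrist";im=cv2.cvtColor(capture(n),cv2.COLOR_RGB2BGR)
cv2.imwrite("pics/wrist5.png",im)
E
```

```text
stand frame [   0.44316304 -224.1626745    81.08887595]
[ 465. -218.   80.] -102.9 -> [-0.001 -0.018  0.003] [0.005 0.001 0.   ]
[ 467. -208.   80.] -102.9 -> [-0.001 -0.043  0.003] [0.005 0.001 0.   ]
[ 470. -198.   80.] -102.9 -> [-0.001 -0.068  0.003] [0.005 0.001 0.   ]
```

View pics/wrist5.png

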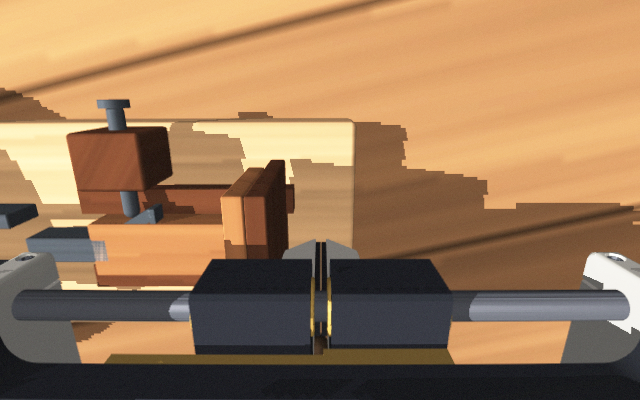

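The fingers are pressing the dark face with about 6 N, and the paddle has moved about 13 mm. Next, on past the catch.

Request:
{"op": "carry_out", "data": {
  "moves": [0,-0.01,0.002,0,0,0,0,0,-0.02,0.002,0,0,0,0,0,-0.03,0.002,0,0,0,0,0,-0.04,0.002,0,0,0,0,0,-0.05,0.002,0,0,0,0,0,-0.06,0.002,0,0,0,0,0,-0.067,0.002,0,0,0,0,0,-0.067,0.002,0,0,0,0]
}}

```text
time: 10.05
tool_pos: [469.8, -200.1, 81.0]
tcp_rot: [3.137, -0.0, -0.225]
contact_force: [-4.4, -5.7, 3.2]
grip_width: -0.0
```

```bash
python3 - <<'E'
from h import *
o=get_obs(); q=(o["tool_pos"]-[p[0],p[1],0])@rz(p[2]); print("stand frame",q)
n="wrist";c=get_calibration(n);im=cv2.cvtColor(capture(n),cv2.COLOR_RGB2BGR)
for t,col in((36,(0,0,255)),(40,(0,255,0)),(44,(255,0,0))):
  for P in st(p,[(46,-218+t,108),(46,-202+t,108),(7,-80+t,46)]):
    u=proj(n,P,c)[0]; cv2.circle(im,(int(u[0]),int(u[1])),2,col,-1)
cv2.imwrite("pics/wrist6.png",im)
E
```

```text
stand frame [   0.65300348 -198.7994019    81.04086357]
```

View pics/wrist6.png

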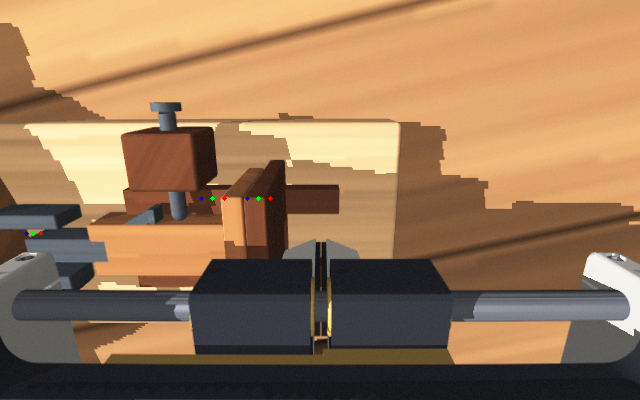

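```bash
python3 - <<'E'
import cv2
a=cv2.imread("pics/wrist6.png")[120:300,70:310]
cv2.imwrite("pics/w6z.png",cv2.resize(a,None,fx=3.3,fy=3.3,interpolation=cv2.INTER_CUBIC))
E
```

```text
(no output)
```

View pics/w6z.png

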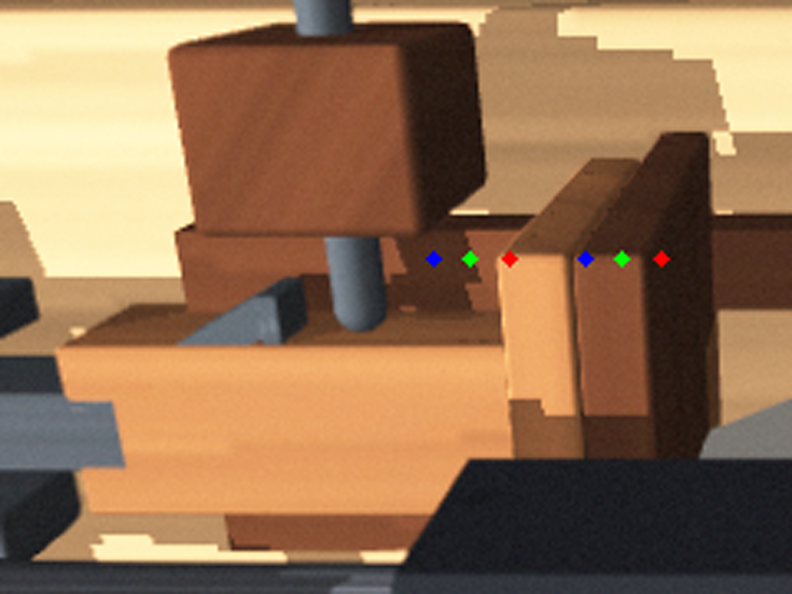

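The tooth has passed the catch pin: its edge is at zoomed px 303 and the pin at 330–385. Travel is about 37 mm. I'll go 2 mm further, then release and back off.

Request:
{"op": "carry_out", "data": {
  "moves": [0,-0.008,0,0,0,0,0,0,-0.01,0,0,0,0,0,0,-0.01,0,0,0,0,0,0,0.01,0,0,0,0,0,0,0.04,0,0,0,0,0,0,0.08,0,0,0,0,0,0,0.12,0,0,0,0,0,0,0.12,0,0,0,0,0]
}}

```text
time: 10.9
tool_pos: [458.8, -249.3, 81.4]
tcp_rot: [3.136, -0.001, -0.227]
contact_force: [0.4, 0.3, 0.2]
grip_width: 0.2
```

```bash
python3 - <<'E'
from h import *
n="wrist";c=get_calibration(n);im=cv2.cvtColor(capture(n),cv2.COLOR_RGB2BGR)
for t,col in((26,(0,0,255)),(30,(0,255,0)),(34,(255,0,0))):
  for P in st(p,[(46,-218+t,108),(46,-202+t,108)]):
    u=proj(n,P,c)[0]; cv2.circle(im,(int(u[0]),int(u[1])),2,col,-1)
cv2.imwrite("pics/wrist7.png",im)
E
```

```text
(no output)
```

View pics/wrist7.png

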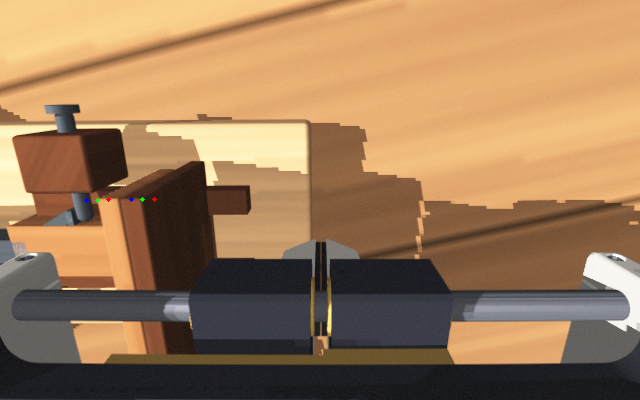

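The slide stays in with its tooth against the pin (px 75–85, 210), and the hand is free with near-zero force. Lifting away for a final check.

Request:
{"op": "carry_out", "data": {
  "moves": [0,0.05,-0.02,0,0,0,0,0,0.1,-0.1,0,0,0,0,0,0.1,-0.2,0,0,0,0,0,0.15,-0.3,0,0,0,0,0,0.2,-0.4,0,0,0,0,0,0.25,-0.45,0,0,0,0,0,0.25,-0.45,0,0,0,0,0,0.25,-0.45,0,0,0,0]
}}

```text
time: 11.75
tool_pos: [436.2, -344.1, 261.2]
tcp_rot: [3.138, -0.0, -0.228]
contact_force: [-0.4, -0.1, -0.5]
grip_width: 0.2
```

```bash
python3 - <<'E'
from h import *
for n in("top","scene"):
    c=get_calibration(n); im=cv2.cvtColor(capture(n),cv2.COLOR_RGB2BGR)
    f=2.95 if n=="top" else 3.4
    x0,y0,x1,y1=(185,130,455,290) if n=="top" else (235,115,405,290)
    a=cv2.resize(im[y0:y1,x0:x1],None,fx=f,fy=f,interpolation=cv2.INTER_CUBIC)
    for P in st(p,[(0,-50,46),(46,-172,108),(-46,-172,108)]):
        u=(proj(n,P,c)[0]-[x0,y0])*f; print(n,u)
    cv2.imwrite(f"pics/{n}8.png",a); cv2.imwrite(f"pics/{n}8f.png",im)
    d=cv2.absdiff(im,cv2.imread(f"pics/{n}0.png")).max(2); cv2.imwrite(f"pics/{n}8d.png",d)
E
```

```text
top [479.47260435 258.50342477]
top [685.36822793 227.17277931]
top [657.90481402 365.18347022]
scene [244.34577642 239.00458426]
scene [119.86270441  81.46547873]
scene [245.26887557  57.59915247]
```

View pics/top8.png

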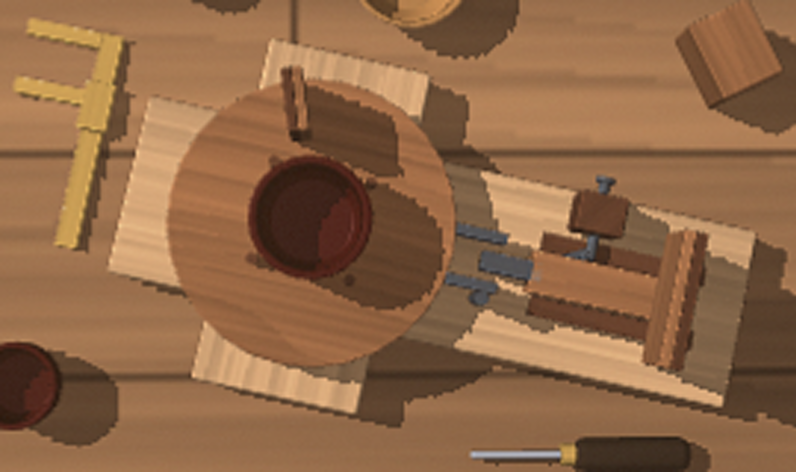

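View pics/scene8.png

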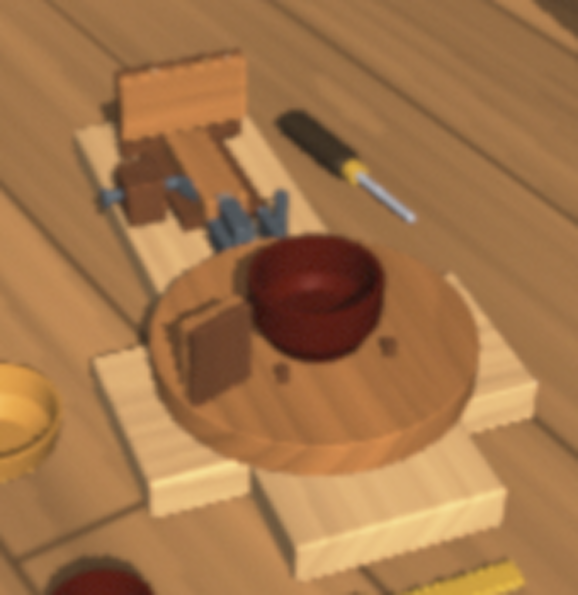

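View pics/top8d.png

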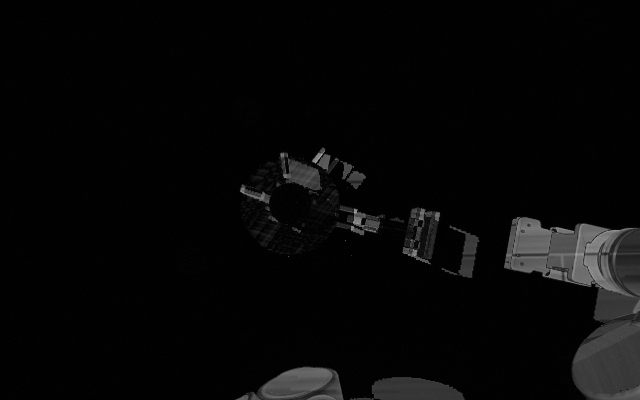

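The tongue tip sits in the fork at (479,260), against (479,258) predicted for latched. Cup and bystanders show no change in the difference image. Handing in.

```bash
python3 -c "
from plant import *
print(get_obs()['contact_force']); print(close_job())"
```

```text
[-0.25348056  0.5554676   0.06904822]
the job is handed in; nothing more can be done
None
```

The job is done and handed in at about 12 s of the 54 s allowed; no verdict is reported.

- **Turntable:** with the fingers closed I pushed the vane's dark face round to the stop. At the end the force rose to 14 N with no further movement, so the fork is at the pin.
- **Slide:** I pushed the push board's dark face in to about 37 mm (read from the picture), added a commanded 2 mm or so, and let go. The slide came back onto the catch pin.
- **Final pictures:** the tongue tip sits in the fork within about 1 px of the predicted latched place. That puts travel at about 30 mm.
- **Cup and bystanders:** the cup looks upright and centred. The difference between the first and last top views shows no movement of the block, caliper, awl or scoop.
- **Hand:** it finished high and clear, with the force reading near zero.
- **Disagreement:** the close wrist overlay read the latched travel about 2–4 mm lower (26–28 mm). I put most of that down to the roughly 2 mm calibration error, since the tooth was visibly against the pin.

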